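# Load the cartridge readers in rack order

### The arm

A 7-joint arm with a two-finger parallel gripper is mounted at the origin on the work surface. World frame = base frame: x ahead of the robot, y to its left, z up, the work surface at z = 0. Lengths are in m, angles in degrees, forces in N, time in s.
With the tool pointing down it reaches from about 0.425 to 0.8 m from the base axis. Payload 8.3 kg.
Tool frame: the origin (TCP) lies at the very end of the fingers, on their centre line; the grasp point (between the pads) lies 19 mm behind it; z points along the fingers, y is the direction in which the jaws open and shut (so a half turn about z gives the same grasp; the last joint's range is limited). The gripper opens to 85 mm and grips with 20 to 120 N. Pads are 22 mm wide; open, the fingers measure 114 mm over their backs; the gripper's body (76 mm by 85 mm) begins 54 mm behind the grasp point. The pads swing forward as they close: fully open they stand 13 mm farther back than shut.
Start: joints at [66.755, 21.967, 0.94, 78.501, -0.361, 79.538, -2.664], TCP at [0.21, -0.589, 0.231] pointing down, gripper open.
Joint ranges: [-169.22, 169.22], [-14.56, 117.87], [-87.37, 89.26], [10.42, 133.3], [-82.24, 262.24], [0.94, 117.77], [-172.7, 172.7]. Speed limits (degrees/s): [136.94, 136.94, 172.46, 172.46, 180, 180, 180].

### API

Orientations are given as a 3x3 rotation matrix whose columns are the frame's x, y, z axes.
In Python, from workcell import bot gives the robot as it stands. The module is installed in compiled form; this text tells all that it offers.
- The arm moves only by the tool move_arm, never from a script. Its argument "increments" is a list of rows, each a list of 4 numbers: the shift along the tool's x, y, z in units of 25 mm (1.0 is 25 mm), then the turn about the tool's z in units of 8 degrees (1.0 is 8 degrees). A call has 1 to 12 rows; each row is the pose to reach, as a shift and turn from the pose commanded when the call began, along the tool's axes at that moment; what a row does not reach only later rows make up. A row lasts 1/10 s, in which the tool goes at most 50 mm and 8.59 degrees, less where a joint would pass 70% of its speed; a pose out of reach is approached as far as the arm can. A call with a gripper value outside its range is refused whole. "gripper" is the opening, from -1 (shut) to 1 (fully open), set as the call begins (left out, the last holds). The fingers move at their own pace and stop on an object; "grip_force" is the grip in N (left out, the last holds). Time passes only in rows, so rows that repeat a pose let the fingers close. It gives the time, the measured TCP pose, the force and the opening at its end, in the units of the state.
- bot.sense(): the state, without advancing time (a new reading comes with each control period).
- bot.read_camera(name): name is "scene" or "top" or "wrist"; returns (picture, depth): 480x640x3 uint8, red, green, blue; 480x640 float32, m along the optical axis (not along the pixel's ray), 0 where there is no reading.
- bot.calibration(name): a dict with "fx", "fy", "cx", "cy" (pixels), "k1" (the pictures are not rectified: a ray, as slopes to the right and down, at radius r is drawn at 1 + k1 r^2 times it, then the intrinsics apply), "camera_from_world" (4x4, takes a point from world to camera coordinates); the wrist camera has in their place "T_tool_cam" (4x4, takes a point from camera to tool coordinates, whose origin is the TCP and whose axes are the flange's). Camera axes: x right, y down, z forward; pixel columns grow to the right and rows downward; lengths in m; the calibration is good to about 2 mm. A picture is of the moment at which its call begins: read the wrist's pose just before it. calibration takes no time and is no camera call.
- bot.finish_job(): hands the job in, once; it reports no verdict.
The state is a dict: "time": time; "joint_pos": joint angles; "qd": joint speeds; "effort": joint torques, N m; "eef_pos": TCP position; "tcp_rot": TCP orientation; "contact_force": force on the tool from outside, world axes, zero at the start; "wrist_torque": the same for the moment, N m; "width": finger opening in m.
Only numpy, scipy, OpenCV 4.12 (cv2) and the standard library are available. Lean on these libraries where they do the work, as an engineer would, in place of code of your own. Each camera call takes 0.05 s, during which the arm holds its last target.

### The job

Move the four cartridges from the wooden storage rack into the four reader docks on its far side, keeping them in the same order along the row, so that each one ends up in the dock across from the pocket it came from. Set each cartridge down upright on the floor of its dock, one per dock, without dropping it or tipping any over, and let go of them all.

Things in the scene. Friction and masses are not known exactly. Their poses are not given: they have to be found in the camera images.
- cart_flat: Grey plastic memory cartridge standing upright, about 0.1 kg: 80 mm tall, a plain slab with a flat top (50 x 26 mm all the way up). Origin: centre of the underside; x along the 50 mm side, y along the 26 mm thickness, z up. Starts in any of the rack's pockets.
- cart_round: Grey plastic memory cartridge standing upright, about 0.1 kg: 85 mm tall, straight-sided (50 x 26 mm) up to 60 mm, then a half-round top (25 mm radius, its axis along y). Origin: centre of the underside; x along the 50 mm side, y along the 26 mm thickness, z up. Starts in any of the rack's pockets.
- cart_tab: Grey plastic memory cartridge standing upright, about 0.1 kg: 94 mm tall, body 50 x 26 mm up to 62 mm, above it a narrower tab, 30 mm along x by 26 mm, from 62 to 94 mm. Origin: centre of the underside; x along the 50 mm side, y along the 26 mm thickness, z up. Starts in any of the rack's pockets.
- cart_ribbed: Grey plastic memory cartridge standing upright, about 0.1 kg: 65 mm tall, body 50 x 26 mm up to 58 mm, on top four ribs 8 mm wide and 7 mm high that run along y, their outer edges flush with the body's ends. Origin: centre of the underside; x along the 50 mm side, y along the 26 mm thickness, z up. Starts in any of the rack's pockets.
- dock_k: One of four identical beige docks, fixed, in a slightly staggered row beyond the rack; the name tells nothing about its place. Open well, inside 66 (x) by 42 mm (y), floor 4 mm and wall tops 17 mm above the table, walls 4 mm; a pod 17 mm high with a green lamp adjoins the far side, to 65 mm from the origin. Origin: centre of the well, at table height; x along the 66 mm side, z up.
- dock_m: One of four identical beige docks, fixed, in a slightly staggered row beyond the rack; the name tells nothing about its place. Open well, inside 66 (x) by 42 mm (y), floor 4 mm and wall tops 17 mm above the table, walls 4 mm; a pod 17 mm high with a green lamp adjoins the far side, to 65 mm from the origin. Origin: centre of the well, at table height; x along the 66 mm side, z up.
- dock_p: One of four identical beige docks, fixed, in a slightly staggered row beyond the rack; the name tells nothing about its place. Open well, inside 66 (x) by 42 mm (y), floor 4 mm and wall tops 17 mm above the table, walls 4 mm; a pod 17 mm high with a green lamp adjoins the far side, to 65 mm from the origin. Origin: centre of the well, at table height; x along the 66 mm side, z up.
- dock_s: One of four identical beige docks, fixed, in a slightly staggered row beyond the rack; the name tells nothing about its place. Open well, inside 66 (x) by 42 mm (y), floor 4 mm and wall tops 17 mm above the table, walls 4 mm; a pod 17 mm high with a green lamp adjoins the far side, to 65 mm from the origin. Origin: centre of the well, at table height; x along the 66 mm side, z up.
- rack: Wooden storage rack, fixed, 74 mm (x) by 290 mm (y), 24 mm high, with four pockets in a row along its y, 72 mm from centre to centre (at y = +108, +36, -36, -108 mm), each 58 mm (x) by 34 mm (y) inside, floor 6 mm above the table. Origin at its centre, on the table. It is turned at most 0.18 rad.

How it is judged (in metres and radians):
At the end, for the whole second after the job is handed in: Each cartridge stands in the dock whose place along the dock row is the same as the cartridge's starting place along the rack: within 13 mm of the dock's centre, on the well floor (underside less than 8 mm above the table), upright to within 0.1 rad, at rest and released (horizontal distance between cart_flat and dock_k below 0.013 m and z of cart_flat in the frame of dock_k between 0 and 0.008 m and angle between each of cart_flat, cart_round, cart_tab, cart_ribbed's own z axis and vertical below 0.1 rad and linear speed of each of cart_flat, cart_round, cart_tab, cart_ribbed below 0.02 m/s and contact force between the fingers and cart_flat below 0.05 N and horizontal distance between cart_round and dock_m below 0.013 m and z of cart_round in the frame of dock_m between 0 and 0.008 m and contact force between the fingers and cart_round below 0.05 N and horizontal distance between cart_tab and dock_p below 0.013 m and z of cart_tab in the frame of dock_p between 0 and 0.008 m and contact force between the fingers and cart_tab below 0.05 N and horizontal distance between cart_ribbed and dock_s below 0.013 m and z of cart_ribbed in the frame of dock_s between 0 and 0.008 m and contact force between the fingers and cart_ribbed below 0.05 N); the robot touches nothing.
It fails at once if a cartridge is dropped or thrown: it moves faster than 0.75 m/s while the fingers do not hold it (a free fall of about 30 mm) ((linear speed of cart_flat above 0.75 m/s and contact force between the fingers and cart_flat below 0.05 N) or (linear speed of cart_round above 0.75 m/s and contact force between the fingers and cart_round below 0.05 N) or (linear speed of cart_tab above 0.75 m/s and contact force between the fingers and cart_tab below 0.05 N) or (linear speed of cart_ribbed above 0.75 m/s and contact force between the fingers and cart_ribbed below 0.05 N)).
It fails at once if a cartridge is toppled (leans more than 45 degrees) (angle between any of cart_flat, cart_round, cart_tab, cart_ribbed's own z axis and vertical above 0.785 rad).
It also fails if it takes over 96 s, if anything falls off the work surface, if the arm or the gripper's body presses on something with over 40 N, if the wrist force passes 120 N, or if a joint passes its speed limit or range.

## Working session

There is one attempt and no reset: what is moved stays moved. The work goes in short steps, Python scripts to look and compute and a tool call to move; the robot and the scene stay as the last step left them, time stands still between calls to the robot, and variables do not carry over. Pictures are saved under pics/ and viewed, and the job is handed in when it is done.

Besides the shell and the picture viewer there is one more tool, called after "Emit:" by a JSON object that holds its "api" and its "payload", one argument or row to a line. move_arm: Moves the arm, as the interface text tells. Its arguments: {"type":"object","properties":{"increments":{"type":"array"},"gripper":{"type":"number"},"grip_force":{"type":"number"}},"required":["increments"]}

```bash
mkdir -p pics; python3 - <<'E'
from workcell import bot
import cv2,numpy as np
s=bot.sense();print(s['time'],s['eef_pos'],s['tcp_rot'],s['width'],s['joint_pos'])
for n in ("scene","top"):
    p,d=bot.read_camera(n);cv2.imwrite(f"pics/{n}0.png",p[:,:,::-1]);np.savez(f"{n}0.npz",p=p,d=d)
    c=bot.calibration(n);print(n,c)
print(bot.calibration("wrist"))
E
```

```text
0.0 [ 0.20991653 -0.58815338  0.23028005] [[ 9.41809675e-01  3.36145842e-01 -7.12948795e-04]
 [ 3.36146593e-01 -9.41807904e-01  1.82745754e-03]
 [-5.71685575e-05 -1.96077250e-03 -9.99998076e-01]] 0.08542212340981531 [66.75565433 22.01488702  0.93969065 78.56168969 -0.36029628 79.53867813
 -2.66477331]
scene {'fx': 575.0875236262232, 'fy': 575.0875236262232, 'cx': 317.04757795757524, 'cy': 237.04198106523674, 'k1': -0.014205257608888475, 'camera_from_world': array([[ 0.55627351,  0.83098278,  0.00523364, -0.32200368],
       [ 0.69638728, -0.46271806, -0.54857702, -0.3381918 ],
       [-0.45343636,  0.30880351, -0.83608365,  0.99591838],
       [ 0.        ,  0.        ,  0.        ,  1.        ]])}
top {'fx': 621.5554288226458, 'fy': 621.5554288226458, 'cx': 321.81685860256573, 'cy': 241.83678254995215, 'k1': -0.1405763828480066, 'camera_from_world': array([[-0.09216944, -0.99573154, -0.00484778,  0.05693294],
       [-0.96641115,  0.09062626, -0.24049192,  0.55840608],
       [ 0.23990473, -0.01748105, -0.97063903,  0.75588201],
       [ 0.        ,  0.        ,  0.        ,  1.        ]])}
{'fx': 330.551073880033, 'fy': 330.551073880033, 'cx': 318.93523921593066, 'cy': 242.65688016118435, 'k1': 0.01552827546217437, 'T_tool_cam': array([[-1.26350504e-05, -9.50062420e-01, -3.12059928e-01,
         8.12556382e-02],
       [ 9.99999774e-01,  1.97655509e-04, -6.42248816e-04,
        -8.46082277e-04],
       [ 6.71856828e-04, -3.12059865e-01,  9.50062203e-01,
        -1.42679952e-01],
       [ 0.00000000e+00,  0.00000000e+00,  0.00000000e+00,
         1.00000000e+00]])}
```

View pics/scene0.png

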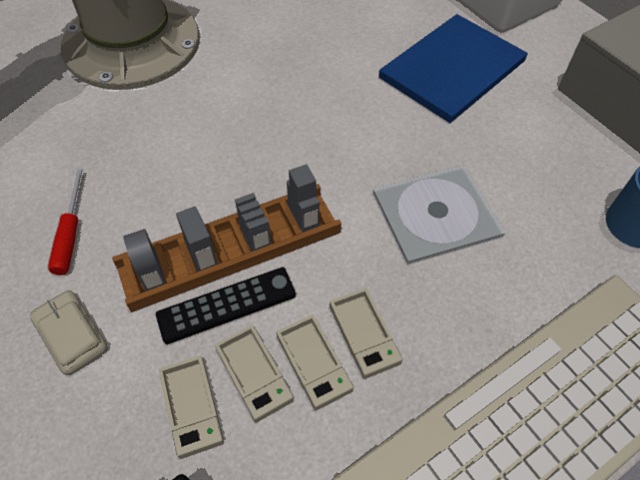

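View pics/top0.png

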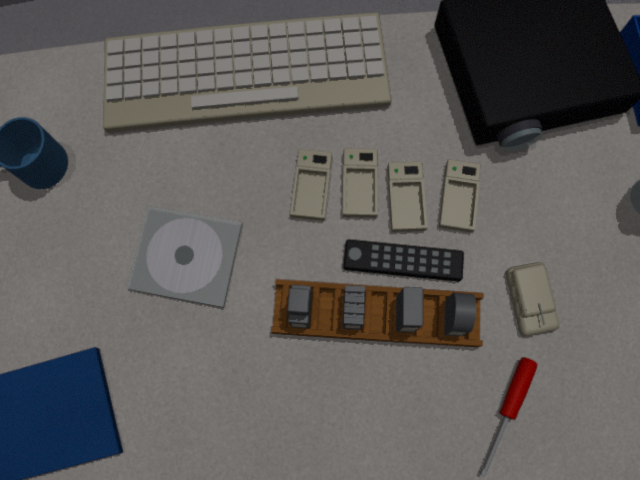

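```bash
cat > h.py <<'E'
import numpy as np,cv2
from workcell import bot
def cloud(n,d):
    c=bot.calibration(n);K=np.array([[c['fx'],0,c['cx']],[0,c['fy'],c['cy']],[0,0,1.]])
    v,u=np.mgrid[0:480,0:640];uv=np.stack([u,v],-1).reshape(-1,1,2).astype(float)
    s=cv2.undistortPoints(uv,K,np.array([c['k1'],0,0,0,0.])).reshape(480,640,2)
    P=np.dstack([s[...,0]*d,s[...,1]*d,d])
    T=np.linalg.inv(c['camera_from_world'])
    return P@T[:3,:3].T+T[:3,3]
def rect(pts):
    (c,(w,h),a)=cv2.minAreaRect(pts[:,:2].astype(np.float32)*1000)
    if w<h: w,h,a=h,w,a+90
    return np.round(c,1),round(w,1),round(h,1),round((a+90)%180-90,1)
E
python3 - <<'E'
from h import *
for n in("top","scene"):
    f=np.load(n+"0.npz");d=f['d'];p=f['p'];W=cloud(n,d)
    z=W[...,2];ok=(d>0)
    reg=ok&(abs(W[...,1])<.3)&(W[...,0]>.25)&(W[...,0]<.75)
    if n=="top": print("table z",np.median(z[reg]))
    def comps(m,name,mn=60):
        m=cv2.morphologyEx(m.astype(np.uint8),cv2.MORPH_OPEN,np.ones((2,2)))
        k,l,st,ce=cv2.connectedComponentsWithStats(m)
        for i in range(1,k):
            if st[i,4]>mn:
                q=W[l==i];print(n,name,st[i,4],ce[i].round(),rect(q),"z",np.percentile(q[:,2],[5,50,95]).round(4))
    comps(reg&(z>.05),"hi")
    hsv=cv2.cvtColor(p,cv2.COLOR_RGB2HSV)
    comps(reg&(hsv[...,0]<15)&(hsv[...,1]>120)&(z>.016),"wood")
    comps(reg&(W[...,0]>.3)&(z>.012)&(z<.05)&(hsv[...,1]<=120),"mid")
E
```

```text
table z -0.0006161063882486051
top hi 1969 [503. 117.] (array([ 546.8, -154.6]), 497.1, 90.1, -33.2) z [0.0535 0.0721 0.0753]
top hi 844 [300. 305.] (array([436.9,  39.1]), 148.2, 34.1, 2.2) z [0.0419 0.0966 0.1004]
top hi 815 [354. 306.] (array([432.2, -18.8]), 153.4, 33.9, -16.5) z [0.0247 0.0682 0.0718]
top hi 939 [412. 308.] (array([417.8, -66. ]), 195.1, 52.7, -42.4) z [0.0443 0.0842 0.0868]
top hi 997 [463. 313.] (array([425.5, -90.6]), 246.4, 54.4, -73.0) z [0.043  0.0841 0.0902]
top wood 970 [520. 389.] (array([ 334.9, -133.4]), 300.7, 78.6, -86.0) z [0.0002 0.0222 0.0256]
top mid 229 [509. 144.] (array([ 691.4, -282.2]), 39.3, 17.0, 72.6) z [0.0107 0.0356 0.0494]
top mid 878 [311. 170.] (array([541.6,  25.7]), 351.7, 56.7, -7.1) z [0.0035 0.0152 0.0181]
top mid 837 [361. 164.] (array([536.5, -38.7]), 360.8, 54.2, -10.0) z [0.0018 0.0153 0.0184]
top mid 1078 [463. 186.] (array([ 508.4, -126.7]), 403.2, 81.2, -33.8) z [-0.0003  0.0153  0.018 ]
top mid 1072 [408. 187.] (array([518.8, -83.8]), 364.2, 79.4, -21.3) z [0.0008 0.0152 0.0181]
top mid 106 [323. 208.] (array([628.2,  -
[... 1548 characters left out ...]
 [0.0197 0.0324 0.0451]
scene mid 4202 [225. 304.] (array([ 695.5, -136.7]), 358.0, 170.8, -11.1) z [0.0123 0.0152 0.0179]
scene mid 316 [154. 281.] (array([ 463.7, -168.7]), 33.3, 25.6, -9.6) z [0.0182 0.0304 0.0451]
scene mid 1671 [371. 342.] (array([754.1, -55. ]), 350.0, 88.3, -37.4) z [0.0091 0.016  0.018 ]
scene mid 2927 [ 73. 330.] (array([ 645. , -254.6]), 454.3, 53.1, 8.1) z [0.0137 0.028  0.0306]
scene mid 1842 [322. 372.] (array([745.9, -96.7]), 302.4, 79.2, -25.0) z [0.009  0.0161 0.0182]
scene mid 1884 [261. 383.] (array([ 724.4, -139.3]), 299.4, 62.6, -10.1) z [0.0093 0.016  0.0181]
scene mid 2101 [193. 419.] (array([ 718.8, -212.1]), 289.5, 63.6, -6.3) z [0.009  0.0158 0.0178]
```

```bash
cat >> h.py <<'E'
def cast(n,uv,z):
    c=bot.calibration(n);K=np.array([[c['fx'],0,c['cx']],[0,c['fy'],c['cy']],[0,0,1.]])
    s=cv2.undistortPoints(np.asarray(uv,float).reshape(-1,1,2),K,np.array([c['k1'],0,0,0,0.])).reshape(-1,2)
    T=np.linalg.inv(c['camera_from_world']);r=np.c_[s,np.ones(len(s))]@T[:3,:3].T;o=T[:3,3]
    return o+r*((z-o[2])/r[:,2])[:,None]
def comps(m,n,z,name,mn=60,mx=4000,op=3):
    m=cv2.morphologyEx(m.astype(np.uint8),cv2.MORPH_OPEN,np.ones((op,op)))
    m=cv2.morphologyEx(m,cv2.MORPH_CLOSE,np.ones((op,op)))
    k,l,st,ce=cv2.connectedComponentsWithStats(m);R=[]
    for i in range(1,k):
        if mn<st[i,4]<mx:
            v,u=np.nonzero(l==i);q=cast(n,np.c_[u,v],z)
            r=rect(q);R.append(r);print(n,name,st[i,4],ce[i].round(),"mean",(q.mean(0)[:2]*1000).round(1),r)
    return R
E
cat > m.py <<'E'
from h import *
for n in("top","scene"):
    f=np.load(n+"0.npz");d=f['d'];p=f['p'];W=cloud(n,d);x,y,z=[W[...,i] for i in range(3)]
    z=cv2.medianBlur(z.astype(np.float32),3)
    reg=(d>0)&(abs(y)<.3)&(x>.25)&(x<.75)
    hsv=cv2.cvtColor(p,cv2.COLOR_RGB2HSV)
    rk=reg&(x<.5)&(y>-.2)&(y<.1)
    for nm,t in(("tab",.1),("flat",.086),("round",.09),("rib",.071),("tabshoulder",.068)):
        comps(rk&(abs(z-t)<.004),n,t,nm,100 if n=="top" else 60)
    H,S,V=[hsv[...,i].astype(int) for i in range(3)]
    wood=(H<15)&(S>110)
    comps(reg&wood&(x>.3)&(y<.15)&(y>-.23),n,.02,"wood",50,9000,1)
    b=reg&(x>.53)&(z>.011)&(z<.022)
    comps(b,n,.017,"dock",300,4000,2)
E
python3 m.py
```

```text
top tab 473 [298. 300.] mean [482.2  42. ] (array([482.2,  42.1]), 29.8, 25.6, -9.3)
top flat 776 [413. 306.] mean [ 462.7 -101.7] (array([ 462.8, -101.7]), 49.1, 24.4, -6.9)
top flat 579 [465. 310.] mean [ 450.5 -167.3] (array([ 450.7, -167.3]), 36.0, 27.1, -8.3)
top round 395 [465. 310.] mean [ 450.7 -166.9] (array([ 450.4, -167.1]), 26.0, 25.7, -7.9)
top rib 115 [355. 288.] mean [494.8 -31.8] (array([495.1, -31.6]), 24.7, 7.9, 84.6)
top rib 119 [354. 299.] mean [480.8 -29.5] (array([480.9, -28.9]), 24.6, 7.8, 84.6)
top rib 122 [354. 310.] mean [467.1 -27.8] (array([466.7, -27.4]), 24.5, 7.8, 84.6)
top rib 126 [353. 320.] mean [453.3 -25.2] (array([453.9, -25.4]), 25.7, 7.7, 84.6)
top tabshoulder 130 [355. 289.] mean [494.8 -31.8] (array([495. , -31.8]), 24.8, 9.3, 84.2)
top tabshoulder 136 [354. 299.] mean [481.2 -29.2] (array([480.7, -29. ]), 24.7, 9.2, 84.6)
top tabshoulder 135 [354. 310.] mean [467.4 -27.6] (array([467.3, -27.5]), 24.9, 8.9, 80.5)
top tabshoulder 165 [298. 318.] mean [463.1  45.4] (array([463. ,  45.5]), 25.2, 10.9, 80.7)
top tabshoulder 138 [353. 321.] mean [4
[... 2854 characters left out ...]
 474.6 -171.7] (array([ 474.6, -171.6]), 25.1, 6.9, 75.7)
scene wood 7076 [222. 252.] mean [476.1 -76.8] (array([470.8, -63.6]), 289.6, 85.3, 80.8)
scene wood 215 [ 71. 222.] mean [ 324.2 -224.1] (array([ 327.7, -222.2]), 45.9, 15.7, 0.5)
scene dock 3240 [238. 305.] mean [552.4 -98. ] (array([ 546.5, -108.4]), 168.0, 43.6, 79.3)
scene dock 1749 [372. 343.] mean [682.6   8.5] (array([668.4,  11.9]), 102.2, 51.4, -11.1)
scene dock 1910 [322. 373.] mean [680.1 -60.7] (array([664.8, -58.5]), 102.1, 50.8, -6.9)
scene dock 1953 [262. 384.] mean [ 652.9 -124.9] (array([ 637.2, -123.6]), 103.6, 50.6, -3.3)
scene dock 2155 [195. 420.] mean [ 647.2 -206.4] (array([ 631.5, -202. ]), 103.5, 50.4, -14.5)
```

Emit:
{"api": "move_arm", "payload": {
  "increments": [
    [1,-0.7,-0.2,0.5],
    [3,-2,-0.5,1],
    [5,-3.2,-1,1.5],
    [7,-4.5,-1.3,2],
    [9,-5.7,-1.6,2.5],
    [11,-7,-2,3],
    [13,-8.2,-2.4,3.46],
    [15,-9.5,-2.6,3.46],
    [17,-10.8,-2.8,3.46],
    [19,-12,-2.8,3.46],
    [20.5,-13,-2.8,3.46],
    [21.4,-13.6,-2.8,3.46]
  ],
  "gripper": 0.3
}}

```text
time: 1.3
eef_pos: [0.5652, -0.1327, 0.2996]
tcp_rot: [[0.99, -0.14, -0.0], [-0.14, -0.99, 0.0], [-0.0, -0.0, -1.0]]
contact_force: [1.1, -0.5, 0.2]
width: 0.0558
```

Emit:
{"api": "move_arm", "payload": {
  "increments": [
    [0,0,0,0],
    [0,0,0,0],
    [0,0,0,0]
  ]
}}

```text
time: 1.6
eef_pos: [0.5639, -0.1356, 0.2992]
tcp_rot: [[0.99, -0.141, -0.001], [-0.141, -0.99, -0.001], [-0.001, 0.001, -1.0]]
contact_force: [0.8, -0.6, -0.1]
width: 0.0556
```

```bash
cat > w.py <<'E'
import sys
from h import *
s=bot.sense();p,d=bot.read_camera("wrist");k=sys.argv[1]
cv2.imwrite(f"pics/w{k}.png",p[:,:,::-1]);np.savez(f"w{k}.npz",p=p,d=d,pos=s['eef_pos'],R=s['tcp_rot'])
print(s['time'],s['eef_pos'],s['width'],s['joint_pos'].round(1),s['contact_force']);print(np.round(s['tcp_rot'],4), np.degrees(np.arctan2(s['tcp_rot'][1,0],s['tcp_rot'][0,0])))
E
python3 w.py 1
```

```text
1.6 [ 0.56392481 -0.13561455  0.2991933 ] 0.05563229642402044 [ 23.4  16.1 -16.9  78.3   4.7  86.3 -91.3] [ 0.81802786 -0.60966244 -0.11309738]
[[ 9.900e-01 -1.413e-01 -1.000e-03]
 [-1.413e-01 -9.900e-01 -5.000e-04]
 [-9.000e-04  6.000e-04 -1.000e+00]] -8.124192454888545
```

View pics/w1.png

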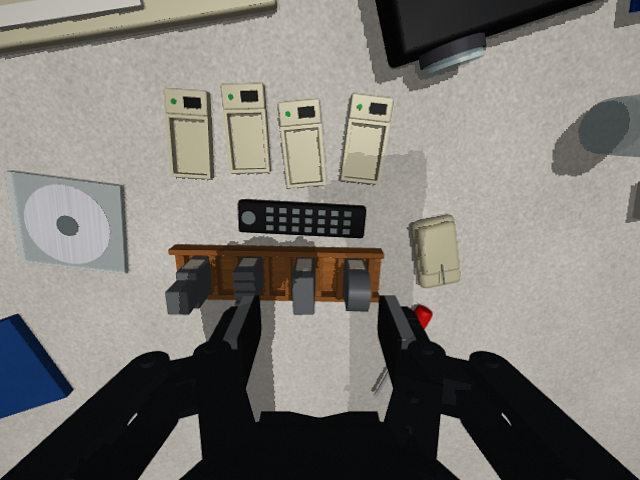

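Wrist view: docks at about (188,133), (246,128), (301,143), (366,140); the rack row at v≈275, with tab, ribbed, flat and round at u≈190, 248, 303 and 357. Everything is visible in one frame.

```bash
cat > wm.py <<'E'
import sys
from h import *
import h
f=np.load(f"w{sys.argv[1]}.npz");p,d=f['p'],f['d']
T=np.eye(4);T[:3,:3]=f['R'];T[:3,3]=f['pos'];c=bot.calibration("wrist")
cal=dict(c,camera_from_world=np.linalg.inv(T@c['T_tool_cam']))
class B: 
    calibration=staticmethod(lambda n:cal)
h.bot=B
W=cloud("w",d);x,y,z=[W[...,i] for i in range(3)]
z=cv2.medianBlur(z.astype(np.float32),3)
reg=(d>0)&(abs(y+.08)<.22)&(x>.38)&(x<.75)
print("table",np.median(z[reg&(z<.008)]))
for nm,t in(("tab",.1),("flat",.086),("rib",.071)):
    comps(reg&(abs(z-t)<.004)&(x<.53),"w",t,nm,60)
comps(reg&(x>.56)&(z>.011)&(z<.022),"w",.017,"dock",300,4000,2)
hsv=cv2.cvtColor(p,cv2.COLOR_RGB2HSV);
comps(reg&(hsv[...,0]<15)&(hsv[...,1]>110)&(z>.018)&(z<.03),"w",.024,"wood",300,9000,2)
E
python3 wm.py 1
```

```text
table 0.00021626604
w tab 550 [178. 302.] mean [484.8  41.7] (array([484.7,  41.7]), 29.7, 26.9, -8.3)
w flat 836 [302. 295.] mean [ 465.6 -100.3] (array([ 465.1, -100. ]), 50.4, 25.9, -8.1)
w flat 285 [359. 289.] mean [ 464.2 -167.6] (array([ 464.4, -167.5]), 25.1, 17.2, 83.4)
w flat 69 [182. 286.] mean [497.3  38.8] (array([496.9,  39.4]), 24.8, 3.9, 81.8)
w flat 121 [358. 307.] mean [ 439.6 -163.9] (array([ 439.5, -163.6]), 25.5, 6.8, 81.9)
w rib 151 [243. 274.] mean [496.4 -30.6] (array([496.4, -30.6]), 26.0, 7.9, 81.8)
w rib 195 [186. 277.] mean [501.7  38. ] (array([501. ,  38.6]), 24.1, 13.3, 81.8)
w rib 82 [358. 275.] mean [ 475.8 -169.8] (array([ 475.9, -169.8]), 24.5, 4.0, 81.9)
w rib 144 [243. 284.] mean [483.2 -28.4] (array([483.2, -28.3]), 25.0, 8.1, 81.8)
w rib 95 [242. 294.] mean [470.6 -24.9] (array([469.7, -26.6]), 25.2, 8.3, 81.8)
w dock 1919 [246. 116.] mean [675.3 -61.6] (array([659. , -60.1]), 102.5, 51.2, -6.4)
w dock 2024 [189. 123.] mean [677.3   7.7] (array([662.3,  10.2]), 102.6, 52.2, -11.6)
w dock 1791 [371. 127.] mean [ 641.3 -208.4] (array([ 625.5, -203.8]), 101.7, 51.7, -14.2)
w dock 1703 [302. 131.] mean [ 648.7 -126. ] (array([ 631.5, -125.5]), 101.7, 50.7, -3.2)
w dock 362 [116. 205.] mean [593.4 127.8] (array([588.1, 131.4]), 57.2, 18.7, -14.2)
w dock 539 [264. 207.] mean [563.5 -61.7] (array([560.4, -73.2]), 88.7, 17.3, 81.9)
w wood 3528 [282. 270.] mean [474.9 -70.2] (array([465.7, -64.4]), 288.1, 76.1, 80.8)
```

```bash
cat > go.py <<'E'
import sys
from h import *
s=bot.sense();R=np.array(s['tcp_rot']);p=np.array(s['eef_pos'])
a=[float(v) for v in sys.argv[1:]]
yaw=np.degrees(np.arctan2(R[1,0],R[0,0]))
print("t",round(s['time'],2),"at",(p*1000).round(1),"yaw",round(yaw,2),"w",round(s['width']*1000,1),"F",np.round(s['contact_force'],1))
for i in range(0,len(a),4):
    t=np.array(a[i:i+3])/1000
    print(a[i:i+4],"->",(R.T@(t-p)/.025).round(2),round(-(a[i+3]-yaw)/8,2))
E
python3 go.py 484 41.6 140 -8.5 484 41.6 41 -8.5
```

```text
t 1.65 at [ 563.8 -136.1  299.4] yaw -8.18 w 55.4 F [ 0.5  0.6 -0.6]
[484.0, 41.6, 140.0, -8.5] -> [-4.17 -6.58  6.37] 0.04
[484.0, 41.6, 41.0, -8.5] -> [-4.17 -6.59 10.33] 0.04
```

Emit:
{"api": "move_arm", "payload": {
  "increments": [
    [-0.5,-0.8,0.8,0],
    [-1.2,-2,2,0.04],
    [-2,-3.2,3.2,0.04],
    [-2.8,-4.4,4.4,0.04],
    [-3.5,-5.5,5.4,0.04],
    [-4,-6.3,6.1,0.04],
    [-4.17,-6.58,6.37,0.04],
    [-4.17,-6.58,6.37,0.04],
    [-4.17,-6.58,6.37,0.04],
    [-4.17,-6.58,6.37,0.04]
  ]
}}

```text
time: 2.65
eef_pos: [0.4855, 0.0413, 0.1415]
tcp_rot: [[0.989, -0.148, 0.002], [-0.148, -0.989, -0.0], [0.002, -0.0, -1.0]]
contact_force: [0.1, -0.9, -0.8]
width: 0.0554
```

```bash
python3 w.py 2; python3 go.py 484 41.6 41 -8.5
```

```text
2.65 [0.48553914 0.04134146 0.14145534] 0.05539522733469477 [  13.    10.4  -24.   106.     4.7   64.4 -111.2] [ 0.06702134 -0.86225744 -0.77710456]
[[ 9.890e-01 -1.482e-01  2.000e-03]
 [-1.482e-01 -9.890e-01 -2.000e-04]
 [ 2.000e-03 -1.000e-04 -1.000e+00]] -8.520901889789256
t 2.7 at [485.4  41.6 141.3] yaw -8.51 w 55.5 F [-0.6 -0.1 -0.9]
[484.0, 41.6, 41.0, -8.5] -> [-0.06  0.01  4.01] -0.0
```

View pics/w2.png

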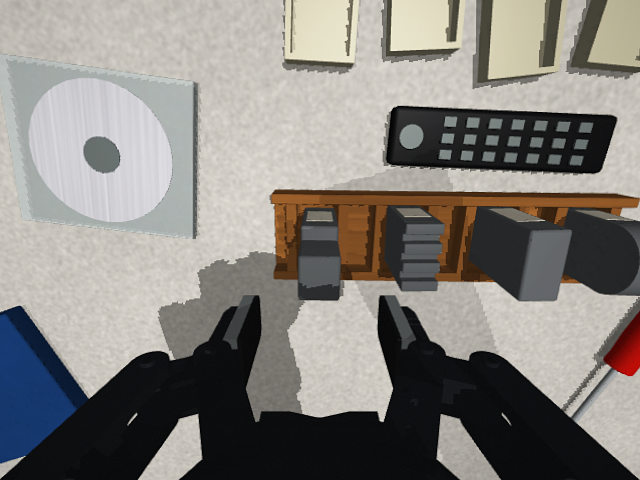

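The tab cartridge (u≈319, v≈275) is centred between the fingers (u≈248 and 390). Descending and gripping.

Emit:
{"api": "move_arm", "payload": {
  "increments": [
    [0,0,0.6,0],
    [0,0,1.6,0],
    [0,0,2.6,0],
    [0,0,3.4,0],
    [0,0,3.9,0],
    [0,0,4,0],
    [0,0,4,0],
    [0,0,4,0]
  ]
}}

```text
time: 3.5
eef_pos: [0.4852, 0.0431, 0.0415]
tcp_rot: [[0.989, -0.146, 0.002], [-0.146, -0.989, 0.0], [0.002, -0.0, -1.0]]
contact_force: [0.1, -0.7, -0.4]
width: 0.0556
```

Emit:
{"api": "move_arm", "payload": {
  "increments": [
    [0,0,0,0],
    [0,0,0,0],
    [0,0,0,0],
    [0,0,0,0],
    [0,0,0,0],
    [0,0,0,0],
    [0,0,0,0],
    [0,0,0,0]
  ],
  "gripper": -1,
  "grip_force": 40
}}

```text
time: 4.3
eef_pos: [0.4848, 0.0431, 0.0412]
tcp_rot: [[0.989, -0.145, 0.001], [-0.145, -0.989, -0.0], [0.001, -0.0, -1.0]]
contact_force: [-1.6, 0.2, 6.3]
width: 0.0257
```

```bash
python3 go.py 649.3 13.2 110 -11.5
```

```text
t 4.3 at [484.8  43.1  41.2] yaw -8.36 w 25.7 F [-1.6  0.2  6.3]
[649.3, 13.2, 110.0, -11.5] -> [ 6.69  0.23 -2.74] 0.39
```

Emit:
{"api": "move_arm", "payload": {
  "increments": [
    [0,0,-0.3,0],
    [0,0,-0.9,0],
    [0,0,-1.6,0],
    [0,0,-2.3,0],
    [0,0,-2.7,0],
    [0.5,0,-2.74,0.1],
    [1.3,0.05,-2.74,0.2],
    [2.3,0.1,-2.74,0.39],
    [3.4,0.13,-2.74,0.39],
    [4.5,0.17,-2.74,0.39],
    [5.5,0.2,-2.74,0.39],
    [6.2,0.23,-2.74,0.39]
  ]
}}

```text
time: 5.5
eef_pos: [0.6378, 0.0143, 0.1083]
tcp_rot: [[0.98, -0.2, -0.001], [-0.2, -0.98, 0.0], [-0.001, 0.0, -1.0]]
contact_force: [-0.0, -0.1, -0.9]
width: 0.0257
```

Emit:
{"api": "move_arm", "payload": {
  "increments": [
    [0.3,0,0,0],
    [0.45,0,0,0],
    [0.49,0,0,0],
    [0.49,0,0,0],
    [0.49,0,0,0]
  ]
}}

```text
time: 6.0
eef_pos: [0.6482, 0.0127, 0.1091]
tcp_rot: [[0.98, -0.199, -0.0], [-0.199, -0.98, 0.0], [-0.0, -0.0, -1.0]]
contact_force: [-0.5, 0.1, -1.7]
width: 0.0259
```

```bash
python3 w.py 3; python3 go.py 649.3 13.2 41 -11.5
```

```text
6.0 [0.6482269  0.01270648 0.10910474] 0.02594118250241901 [  10.2   30.9  -20.2   82.9   11.    68.1 -112.9] [-0.4611964   0.10434729 -1.69191111]
[[ 9.801e-01 -1.985e-01 -1.000e-04]
 [-1.985e-01 -9.801e-01  0.000e+00]
 [-1.000e-04 -0.000e+00 -1.000e+00]] -11.45168064886333
t 6.05 at [648.3  12.6 109.2] yaw -11.46 w 25.2 F [-0.7  0.7 -1.7]
[649.3, 13.2, 41.0, -11.5] -> [ 0.03 -0.03  2.73] 0.01
```

View pics/w3.png

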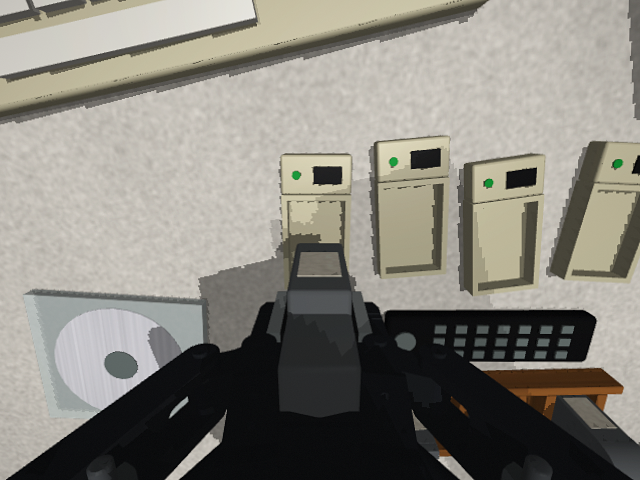

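The cartridge is in line with the first dock (dock sides u=280 and 352, cartridge centre ≈318). Lowering it.

Emit:
{"api": "move_arm", "payload": {
  "increments": [
    [0.03,-0.03,0.5,0],
    [0.03,-0.03,1.2,0],
    [0.03,-0.03,1.8,0],
    [0.03,-0.03,2.2,0],
    [0.03,-0.03,2.5,0],
    [0.03,-0.03,2.65,0],
    [0.03,-0.03,2.73,0],
    [0.03,-0.03,2.77,0],
    [0.03,-0.03,2.79,0],
    [0.03,-0.03,2.79,0]
  ]
}}

```text
time: 7.05
eef_pos: [0.6499, 0.013, 0.0396]
tcp_rot: [[0.98, -0.199, 0.001], [-0.199, -0.98, 0.0], [0.001, -0.0, -1.0]]
contact_force: [0.2, 0.6, -1.2]
width: 0.0255
```

```bash
python3 go.py 649.3 13.2 39.2 -11.5
```

```text
t 7.05 at [649.9  13.   39.6] yaw -11.47 w 25.5 F [ 0.2  0.6 -1.2]
[649.3, 13.2, 39.2, -11.5] -> [-0.03 -0.    0.01] 0.0
```

Emit:
{"api": "move_arm", "payload": {
  "increments": [
    [0,0,0.03,0],
    [0,0,0.06,0],
    [0,0,0.06,0],
    [0,0,0.06,0]
  ]
}}

```text
time: 7.45
eef_pos: [0.65, 0.013, 0.0393]
tcp_rot: [[0.98, -0.199, 0.001], [-0.199, -0.98, -0.0], [0.001, -0.0, -1.0]]
contact_force: [-4.5, -0.4, 8.3]
width: 0.0255
```

Contact with the floor (8 N). Releasing and going up.

Emit:
{"api": "move_arm", "payload": {
  "increments": [
    [0,0,0,0],
    [0,0,0,0],
    [0,0,0,0],
    [0,0,0,0],
    [0,0,0,0],
    [0,0,0,0]
  ],
  "gripper": 0.25
}}

```text
time: 8.05
eef_pos: [0.6496, 0.013, 0.0375]
tcp_rot: [[0.98, -0.199, -0.0], [-0.199, -0.98, 0.0], [-0.0, -0.0, -1.0]]
contact_force: [-0.2, -0.0, -0.1]
width: 0.0534
```

Emit:
{"api": "move_arm", "payload": {
  "increments": [
    [0,0,-0.4,0],
    [0,0,-1.2,0],
    [0,0,-2.4,0],
    [0,0,-3.6,0],
    [0,0,-4.3,0],
    [0,0,-4.4,0],
    [0,0,-4.4,0]
  ]
}}

```text
time: 8.75
eef_pos: [0.6499, 0.013, 0.1482]
tcp_rot: [[0.98, -0.199, 0.001], [-0.199, -0.98, -0.0], [0.001, -0.0, -1.0]]
contact_force: [-0.4, 0.0, 0.2]
width: 0.0535
```

```bash
python3 w.py 4; python3 go.py 476 -28.2 140 -8 476 -28.2 36 -8
```

```text
8.75 [0.64986207 0.01300351 0.14817435] 0.05346638503124281 [  10.2   29.2  -20.4   80.2   10.3   72.3 -112.5] [-0.36664326  0.04635836  0.18007227]
[[ 9.80e-01 -1.99e-01  1.20e-03]
 [-1.99e-01 -9.80e-01 -0.00e+00]
 [ 1.20e-03 -2.00e-04 -1.00e+00]] -11.479094036580669
t 8.8 at [649.2  12.9 147. ] yaw -11.47 w 53.2 F [-0.9 -0.1 -0.9]
[476.0, -28.2, 140.0, -8.0] -> [-6.46  2.99  0.28] -0.43
[476.0, -28.2, 36.0, -8.0] -> [-6.46  2.99  4.44] -0.43
```

View pics/w4.png

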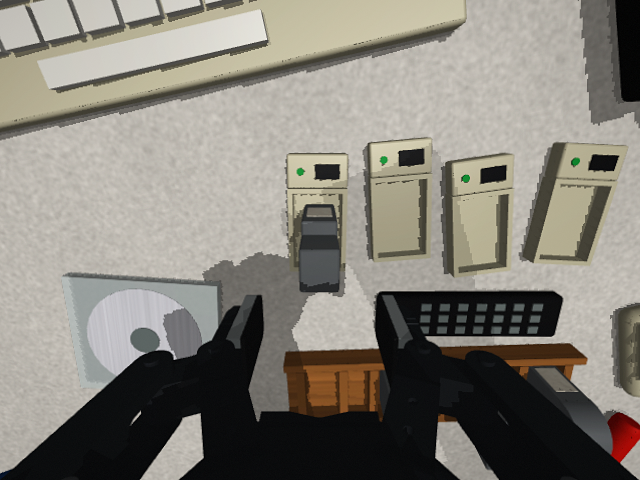

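The tab cartridge stands upright in its dock (u≈320, v≈250). Next is the ribbed one.

Emit:
{"api": "move_arm", "payload": {
  "increments": [
    [-0.6,0.3,0,-0.1],
    [-1.6,0.8,0,-0.2],
    [-3,1.4,0,-0.43],
    [-4.4,2,0,-0.43],
    [-5.5,2.6,0.1,-0.43],
    [-6.2,2.9,0.28,-0.43],
    [-6.46,2.99,0.28,-0.43],
    [-6.46,2.99,0.28,-0.43],
    [-6.46,2.99,0.28,-0.43],
    [-6.46,2.99,0.28,-0.43]
  ]
}}

```text
time: 9.8
eef_pos: [0.4775, -0.0276, 0.1406]
tcp_rot: [[0.99, -0.139, 0.0], [-0.139, -0.99, 0.001], [0.0, -0.001, -1.0]]
contact_force: [1.0, -0.5, 0.4]
width: 0.0534
```

```bash
python3 w.py 5; python3 go.py 476 -28.2 36 -8
```

```text
9.8 [ 0.47745553 -0.02759432  0.14058626] 0.05342717871957497 [  20.1    9.2  -22.5  107.3    3.9   64.2 -101.8] [ 0.98356225 -0.49808148  0.39432045]
[[ 9.903e-01 -1.391e-01  3.000e-04]
 [-1.391e-01 -9.903e-01  6.000e-04]
 [ 2.000e-04 -7.000e-04 -1.000e+00]] -7.9954681641531185
t 9.85 at [477.4 -27.6 140.6] yaw -8.0 w 53.4 F [0.4 1.  0.2]
[476.0, -28.2, 36.0, -8.0] -> [-0.05  0.03  4.18] 0.0
```

View pics/w5.png

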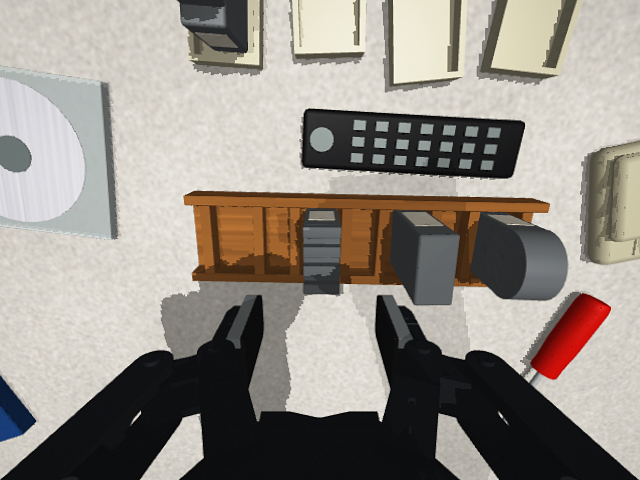

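The ribbed cartridge (u≈321) is centred between the fingers (249 and 387). Descending and gripping.

Emit:
{"api": "move_arm", "payload": {
  "increments": [
    [-0.05,0.03,0.6,0],
    [-0.05,0.03,1.6,0],
    [-0.05,0.03,2.6,0],
    [-0.05,0.03,3.4,0],
    [-0.05,0.03,3.95,0],
    [-0.05,0.03,4.15,0],
    [-0.05,0.03,4.18,0],
    [-0.05,0.03,4.18,0]
  ]
}}

```text
time: 10.65
eef_pos: [0.4758, -0.0285, 0.0366]
tcp_rot: [[0.99, -0.14, 0.001], [-0.14, -0.99, 0.0], [0.001, -0.0, -1.0]]
contact_force: [0.8, -0.6, 0.2]
width: 0.0532
```

Emit:
{"api": "move_arm", "payload": {
  "increments": [
    [0,0,0,0],
    [0,0,0,0],
    [0,0,0,0],
    [0,0,0,0],
    [0,0,0,0],
    [0,0,0,0],
    [0,0,0,0],
    [0,0,0,0]
  ],
  "gripper": -1,
  "grip_force": 40
}}

```text
time: 11.45
eef_pos: [0.4759, -0.0287, 0.037]
tcp_rot: [[0.99, -0.14, 0.002], [-0.14, -0.99, -0.0], [0.002, -0.0, -1.0]]
contact_force: [-1.3, 0.1, 6.8]
width: 0.0253
```

```bash
python3 go.py 645.8 -58.5 106 -6.7
```

```text
t 11.45 at [475.9 -28.7  37. ] yaw -8.04 w 25.3 F [-1.3  0.1  6.8]
[645.8, -58.5, 106.0, -6.7] -> [ 6.9   0.23 -2.75] -0.17
```

Emit:
{"api": "move_arm", "payload": {
  "increments": [
    [0,0,-0.3,0],
    [0,0,-0.9,0],
    [0,0,-1.6,0],
    [0,0,-2.3,0],
    [0,0,-2.7,0],
    [0.5,0,-2.75,-0.1],
    [1.3,0.05,-2.75,-0.17],
    [2.3,0.1,-2.75,-0.17],
    [3.4,0.13,-2.75,-0.17],
    [4.5,0.17,-2.75,-0.17],
    [5.6,0.2,-2.75,-0.17],
    [6.3,0.23,-2.75,-0.17]
  ]
}}

```text
time: 12.65
eef_pos: [0.6315, -0.0569, 0.1043]
tcp_rot: [[0.993, -0.117, -0.001], [-0.117, -0.993, 0.0], [-0.001, -0.0, -1.0]]
contact_force: [-0.4, -1.0, -1.0]
width: 0.0258
```

Emit:
{"api": "move_arm", "payload": {
  "increments": [
    [0.4,0,0,0],
    [0.55,0,0,0],
    [0.6,0,0,0],
    [0.6,0,0,0],
    [0.6,0,0,0]
  ]
}}

```text
time: 13.15
eef_pos: [0.6447, -0.058, 0.105]
tcp_rot: [[0.993, -0.116, -0.0], [-0.116, -0.993, -0.0], [-0.0, 0.0, -1.0]]
contact_force: [-0.2, 0.7, -0.4]
width: 0.0256
```

```bash
python3 w.py 6; python3 go.py 645.8 -58.5 35 -6.7
```

```text
13.15 [ 0.64469142 -0.05804752  0.10496626] 0.025600524112059347 [  16.1   30.9  -19.6   83.4   10.7   67.6 -101.7] [-0.1770676   0.67186383 -0.43493655]
[[ 9.932e-01 -1.161e-01 -3.000e-04]
 [-1.161e-01 -9.932e-01 -1.000e-04]
 [-3.000e-04  1.000e-04 -1.000e+00]] -6.664768101098765
t 13.2 at [644.8 -58.1 105. ] yaw -6.67 w 25.8 F [ 0.2 -0.3 -0.6]
[645.8, -58.5, 35.0, -6.7] -> [0.04 0.01 2.8 ] 0.0
```

View pics/w6.png

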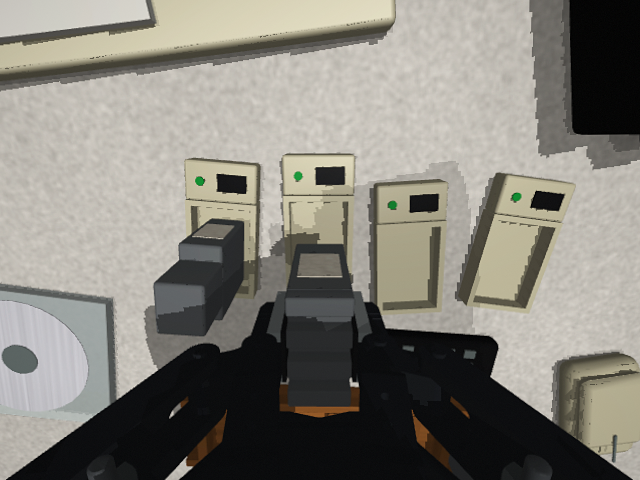

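The ribbed cartridge lines up with the second dock (sides u=282 and 355). Lowering it.

Emit:
{"api": "move_arm", "payload": {
  "increments": [
    [0.04,0.01,0.5,0],
    [0.04,0.01,1.2,0],
    [0.04,0.01,1.8,0],
    [0.04,0.01,2.2,0],
    [0.04,0.01,2.5,0],
    [0.04,0.01,2.65,0],
    [0.04,0.01,2.74,0],
    [0.04,0.01,2.79,0],
    [0.04,0.01,2.82,0],
    [0.04,0.01,2.82,0],
    [0.04,0.01,2.82,0]
  ]
}}

```text
time: 14.3
eef_pos: [0.6465, -0.0585, 0.0351]
tcp_rot: [[0.993, -0.116, 0.001], [-0.116, -0.993, -0.0], [0.001, -0.0, -1.0]]
contact_force: [-1.2, 0.1, 2.8]
width: 0.0254
```

Emit:
{"api": "move_arm", "payload": {
  "increments": [
    [0,0,0.03,0],
    [0,0,0.03,0]
  ]
}}

```text
time: 14.5
eef_pos: [0.6466, -0.0585, 0.035]
tcp_rot: [[0.993, -0.116, 0.001], [-0.116, -0.993, -0.0], [0.001, 0.0, -1.0]]
contact_force: [-4.0, 0.1, 9.2]
width: 0.0257
```

Emit:
{"api": "move_arm", "payload": {
  "increments": [
    [0,0,0,0],
    [0,0,0,0],
    [0,0,0,0],
    [0,0,0,0],
    [0,0,0,0],
    [0,0,0,0]
  ],
  "gripper": 0
}}

```text
time: 15.1
eef_pos: [0.6462, -0.0585, 0.0336]
tcp_rot: [[0.993, -0.116, -0.0], [-0.116, -0.993, 0.0], [-0.0, -0.0, -1.0]]
contact_force: [0.5, 0.4, -0.3]
width: 0.0429
```

Emit:
{"api": "move_arm", "payload": {
  "increments": [
    [0,0,-0.4,0],
    [0,0,-1.2,0],
    [0,0,-2.4,0],
    [0,0,-3.6,0],
    [0,0,-4.4,0],
    [0,0,-4.5,0],
    [0,0,-4.5,0]
  ]
}}

```text
time: 15.8
eef_pos: [0.6466, -0.0585, 0.1471]
tcp_rot: [[0.993, -0.116, 0.002], [-0.116, -0.993, -0.0], [0.002, -0.0, -1.0]]
contact_force: [-0.7, -0.8, -0.8]
width: 0.0431
```

```bash
python3 w.py 7; python3 go.py 465 -101 140 -7.8
```

```text
15.8 [ 0.64656005 -0.05847271  0.14713815] 0.04307635357797789 [  16.2   29.1  -19.9   80.5   10.    72.1 -101.2] [-0.65171715 -0.75802664 -0.80449848]
[[ 9.932e-01 -1.162e-01  1.700e-03]
 [-1.162e-01 -9.932e-01 -2.000e-04]
 [ 1.700e-03 -0.000e+00 -1.000e+00]] -6.6728930243705395
t 15.85 at [645.9 -58.5 145.8] yaw -6.68 w 42.6 F [-0.3 -0.2  0.2]
[465.0, -101.0, 140.0, -7.8] -> [-6.99  2.53  0.24] 0.14
```

View pics/w7.png

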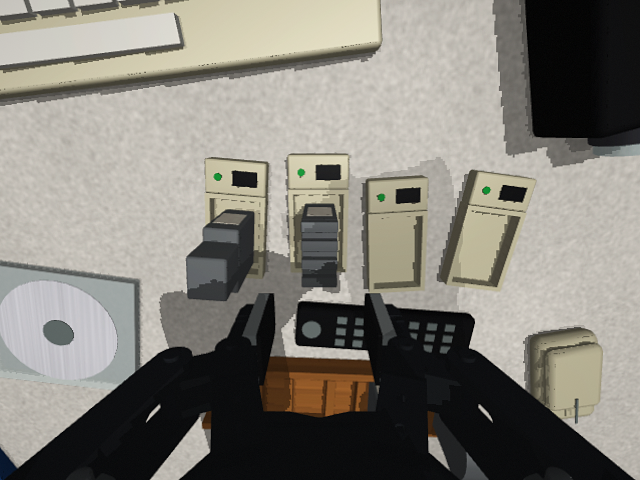

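The ribbed cartridge is standing in its dock (u≈320, v≈245), and the tab one hasn't moved. Next is the flat one.

Emit:
{"api": "move_arm", "payload": {
  "increments": [
    [-0.6,0.2,0,0.05],
    [-1.6,0.6,0,0.14],
    [-3,1.1,0,0.14],
    [-4.4,1.6,0,0.14],
    [-5.7,2.1,0.1,0.14],
    [-6.6,2.4,0.24,0.14],
    [-6.99,2.53,0.24,0.14],
    [-6.99,2.53,0.24,0.14],
    [-6.99,2.53,0.24,0.14],
    [-6.99,2.53,0.24,0.14],
    [-6.99,2.53,0.24,0.14]
  ],
  "gripper": 0.25
}}

```text
time: 16.95
eef_pos: [0.4661, -0.1005, 0.14]
tcp_rot: [[0.991, -0.135, 0.0], [-0.135, -0.991, 0.001], [0.0, -0.001, -1.0]]
contact_force: [0.5, -0.5, -0.4]
width: 0.0532
```

```bash
python3 w.py 8; python3 go.py 465 -101 41 -7.8
```

```text
16.95 [ 0.46613807 -0.10048311  0.14004275] 0.053188150892712505 [ 26.9   8.9 -20.3 107.6   3.4  64.  -92.3] [ 0.47263827 -0.54756621 -0.37767642]
[[ 9.909e-01 -1.347e-01  2.000e-04]
 [-1.347e-01 -9.909e-01  6.000e-04]
 [ 1.000e-04 -6.000e-04 -1.000e+00]] -7.738925885465392
t 17.0 at [ 466.  -100.6  140. ] yaw -7.75 w 53.4 F [-0.5  0.1 -0. ]
[465.0, -101.0, 41.0, -7.8] -> [-0.04  0.02  3.96] 0.01
```

View pics/w8.png

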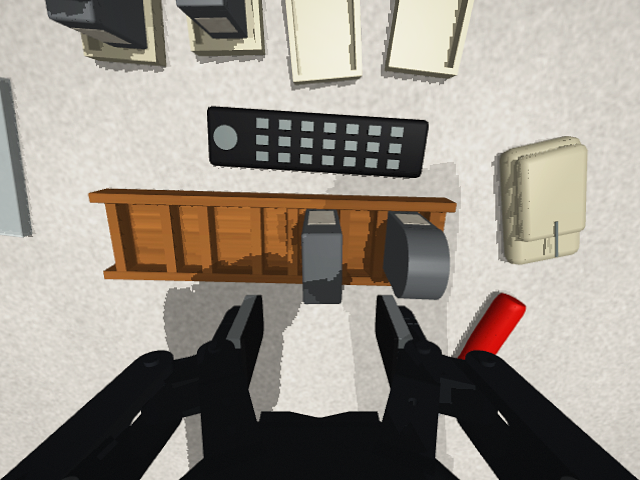

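The flat cartridge (u≈322) is centred between the fingers (249 and 388). Descending.

Emit:
{"api": "move_arm", "payload": {
  "increments": [
    [-0.04,0.02,0.6,0],
    [-0.04,0.02,1.6,0],
    [-0.04,0.02,2.6,0],
    [-0.04,0.02,3.4,0],
    [-0.04,0.02,3.8,0],
    [-0.04,0.02,3.94,0],
    [-0.04,0.02,3.96,0],
    [-0.04,0.02,3.96,0]
  ]
}}

```text
time: 17.8
eef_pos: [0.465, -0.1013, 0.042]
tcp_rot: [[0.991, -0.135, 0.001], [-0.135, -0.991, -0.0], [0.001, -0.0, -1.0]]
contact_force: [-1.1, -0.4, 1.6]
width: 0.0529
```

Emit:
{"api": "move_arm", "payload": {
  "increments": [
    [0,0,0,0],
    [0,0,0,0],
    [0,0,0,0],
    [0,0,0,0],
    [0,0,0,0],
    [0,0,0,0],
    [0,0,0,0],
    [0,0,0,0]
  ],
  "gripper": -1,
  "grip_force": 40
}}

```text
time: 18.6
eef_pos: [0.4647, -0.1014, 0.0416]
tcp_rot: [[0.991, -0.136, 0.001], [-0.136, -0.991, -0.0], [0.001, 0.0, -1.0]]
contact_force: [0.5, -0.4, 5.8]
width: 0.0258
```

```bash
python3 go.py 618.4 -124.6 110 -3.2
```

```text
t 18.6 at [ 464.7 -101.4   41.6] yaw -7.8 w 25.8 F [ 0.5 -0.4  5.8]
[618.4, -124.6, 110.0, -3.2] -> [ 6.22  0.08 -2.73] -0.57
```

Emit:
{"api": "move_arm", "payload": {
  "increments": [
    [0,0,-0.3,0],
    [0,0,-0.9,0],
    [0,0,-1.6,0],
    [0,0,-2.3,0],
    [0,0,-2.7,0],
    [0.5,0,-2.73,-0.1],
    [1.3,0.02,-2.73,-0.2],
    [2.3,0.04,-2.73,-0.4],
    [3.4,0.05,-2.73,-0.57],
    [4.5,0.06,-2.73,-0.57],
    [5.4,0.07,-2.73,-0.57],
    [6,0.08,-2.73,-0.57]
  ]
}}

```text
time: 19.8
eef_pos: [0.6134, -0.1238, 0.1086]
tcp_rot: [[0.998, -0.057, -0.001], [-0.057, -0.998, 0.0], [-0.001, -0.0, -1.0]]
contact_force: [0.1, 0.1, -1.3]
width: 0.0253
```

Emit:
{"api": "move_arm", "payload": {
  "increments": [
    [0.15,0,0,0],
    [0.2,0.02,0,0],
    [0.22,0.02,0,0],
    [0.22,0.02,0,0],
    [0.22,0.02,0,0]
  ]
}}

```text
time: 20.3
eef_pos: [0.6176, -0.1245, 0.1096]
tcp_rot: [[0.998, -0.057, 0.0], [-0.057, -0.998, -0.0], [0.0, 0.0, -1.0]]
contact_force: [-0.2, -0.2, -0.7]
width: 0.0256
```

```bash
python3 w.py 9; python3 go.py 618.4 -124.6 39.6 -3.2
```

```text
20.3 [ 0.61756365 -0.12452904  0.10962325] 0.025637026232939623 [ 22.3  28.5 -19.   86.2   9.8  66.9 -91.7] [-0.23134958 -0.2029617  -0.68508128]
[[ 9.984e-01 -5.650e-02  0.000e+00]
 [-5.650e-02 -9.984e-01 -1.000e-04]
 [ 1.000e-04  1.000e-04 -1.000e+00]] -3.2397613387997124
t 20.35 at [ 617.6 -124.6  109.6] yaw -3.24 w 25.6 F [-0.4 -0.7 -1.5]
[618.4, -124.6, 39.6, -3.2] -> [ 0.03 -0.    2.8 ] -0.01
```

View pics/w9.png

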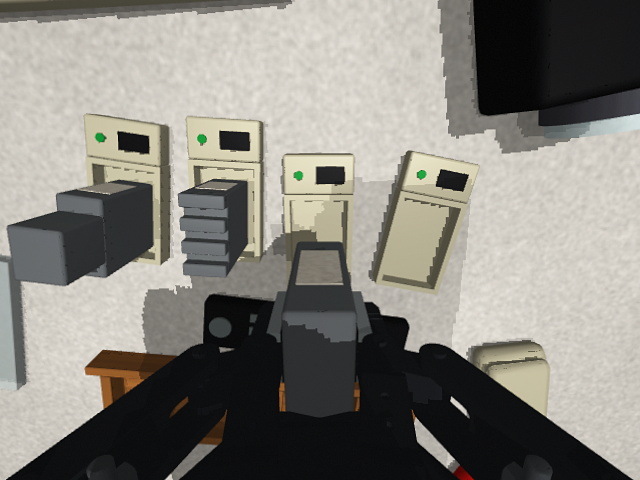

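The flat cartridge lines up with the third dock (sides u=283 and 355). Lowering it.

Emit:
{"api": "move_arm", "payload": {
  "increments": [
    [0.03,0,0.5,0],
    [0.03,0,1.2,0],
    [0.03,0,1.8,0],
    [0.03,0,2.2,0],
    [0.03,0,2.5,0],
    [0.03,0,2.65,0],
    [0.03,0,2.74,0],
    [0.03,0,2.79,0],
    [0.03,0,2.83,0],
    [0.03,0,2.84,0],
    [0.03,0,2.84,0]
  ]
}}

```text
time: 21.45
eef_pos: [0.6192, -0.1246, 0.0397]
tcp_rot: [[0.998, -0.057, 0.001], [-0.057, -0.998, -0.0], [0.001, 0.0, -1.0]]
contact_force: [-2.8, -0.0, 5.1]
width: 0.0257
```

Emit:
{"api": "move_arm", "payload": {
  "increments": [
    [0,0,0.01,0],
    [0,0,0.01,0],
    [0,0,0.01,0],
    [0,0,0.01,0],
    [0,0,0.01,0],
    [0,0,0.01,0]
  ],
  "gripper": 0
}}

```text
time: 22.05
eef_pos: [0.6187, -0.1245, 0.0381]
tcp_rot: [[0.998, -0.056, -0.0], [-0.056, -0.998, 0.0], [-0.0, -0.0, -1.0]]
contact_force: [0.3, 0.2, 0.4]
width: 0.0427
```

Emit:
{"api": "move_arm", "payload": {
  "increments": [
    [0,0,-0.4,0],
    [0,0,-1.2,0],
    [0,0,-2.4,0],
    [0,0,-3.6,0],
    [0,0,-4.3,0],
    [0,0,-4.4,0],
    [0,0,-4.4,0]
  ]
}}

```text
time: 22.75
eef_pos: [0.619, -0.1246, 0.1488]
tcp_rot: [[0.998, -0.056, 0.001], [-0.056, -0.998, -0.0], [0.001, 0.0, -1.0]]
contact_force: [-0.3, -0.3, -0.6]
width: 0.0426
```

```bash
python3 w.py 10; python3 go.py 452.3 -167.2 140 -8.5
```

```text
22.75 [ 0.61899252 -0.12460339  0.14880117] 0.042647757752891445 [ 22.4  26.8 -19.3  83.5   9.1  71.2 -91.2] [-0.27452556 -0.25758717 -0.55627681]
[[ 9.984e-01 -5.650e-02  1.300e-03]
 [-5.650e-02 -9.984e-01 -3.000e-04]
 [ 1.300e-03  2.000e-04 -1.000e+00]] -3.2377750639661724
t 22.8 at [ 618.4 -124.5  147.6] yaw -3.23 w 42.7 F [ 0.  -0.3 -0.6]
[452.3, -167.2, 140.0, -8.5] -> [-6.54  2.08  0.31] 0.66
```

View pics/w10.png

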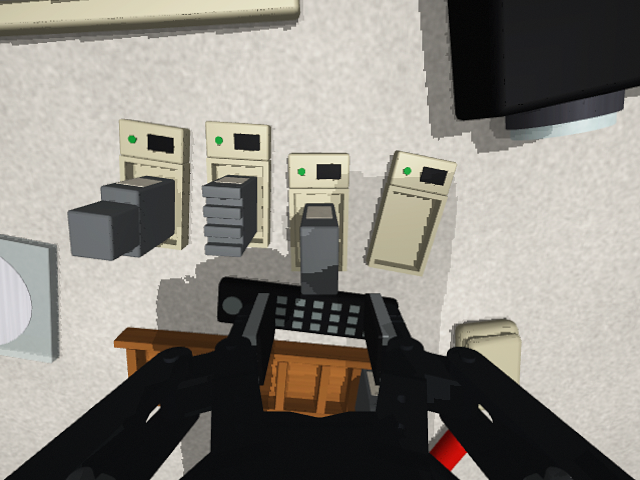

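The flat cartridge is standing in its dock (u≈320, v≈250). Last is the round one.

Emit:
{"api": "move_arm", "payload": {
  "increments": [
    [-0.6,0.2,0,0.2],
    [-1.6,0.5,0,0.4],
    [-3,0.9,0,0.66],
    [-4.3,1.4,0,0.66],
    [-5.4,1.7,0.1,0.66],
    [-6.2,2,0.3,0.66],
    [-6.54,2.08,0.31,0.66],
    [-6.54,2.08,0.31,0.66],
    [-6.54,2.08,0.31,0.66],
    [-6.54,2.08,0.31,0.66],
    [-6.54,2.08,0.31,0.66]
  ],
  "gripper": 0.25
}}

```text
time: 23.9
eef_pos: [0.4534, -0.1667, 0.1403]
tcp_rot: [[0.989, -0.147, 0.0], [-0.147, -0.989, 0.0], [0.0, -0.0, -1.0]]
contact_force: [-0.0, -0.7, 0.8]
width: 0.053
```

```bash
python3 w.py 11; python3 go.py 452.3 -167.2 41 -8.5
```

```text
23.9 [ 0.45344627 -0.16668497  0.14033947] 0.05302673464915851 [ 32.7   9.5 -17.9 106.8   3.2  64.2 -84.8] [-1.89985992e-04 -7.47902481e-01  7.76614176e-01]
[[ 9.892e-01 -1.469e-01  3.000e-04]
 [-1.469e-01 -9.892e-01  4.000e-04]
 [ 2.000e-04 -5.000e-04 -1.000e+00]] -8.445092470492337
t 23.95 at [ 453.3 -166.8  140.3] yaw -8.46 w 53.4 F [ 0.1 -0.1 -0.5]
[452.3, -167.2, 41.0, -8.5] -> [-0.04  0.02  3.97] 0.01
```

View pics/w11.png

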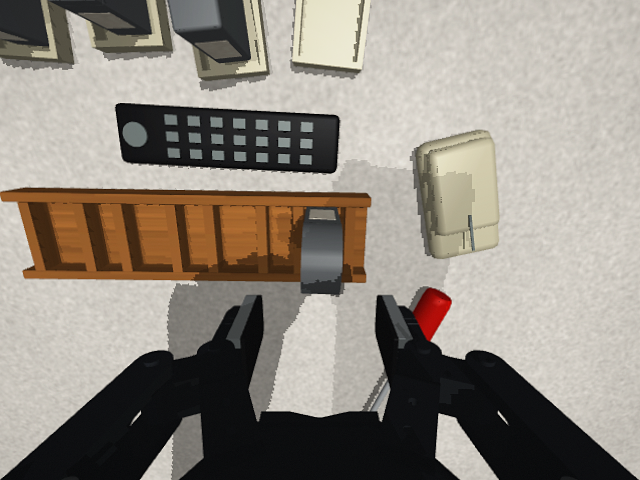

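The round cartridge (u≈322) is centred between the fingers. Descending and gripping.

Emit:
{"api": "move_arm", "payload": {
  "increments": [
    [-0.04,0.02,0.6,0],
    [-0.04,0.02,1.6,0],
    [-0.04,0.02,2.6,0],
    [-0.04,0.02,3.4,0],
    [-0.04,0.02,3.8,0],
    [-0.04,0.02,3.95,0],
    [-0.04,0.02,3.97,0],
    [-0.04,0.02,3.97,0]
  ]
}}

```text
time: 24.75
eef_pos: [0.4523, -0.1677, 0.042]
tcp_rot: [[0.989, -0.148, 0.001], [-0.148, -0.989, -0.0], [0.001, 0.0, -1.0]]
contact_force: [0.0, -0.2, 0.1]
width: 0.0533
```

Emit:
{"api": "move_arm", "payload": {
  "increments": [
    [0,0,0,0],
    [0,0,0,0],
    [0,0,0,0],
    [0,0,0,0],
    [0,0,0,0],
    [0,0,0,0],
    [0,0,0,0],
    [0,0,0,0]
  ],
  "gripper": -1,
  "grip_force": 40
}}

```text
time: 25.55
eef_pos: [0.4522, -0.1678, 0.042]
tcp_rot: [[0.989, -0.148, 0.002], [-0.148, -0.989, -0.001], [0.002, 0.0, -1.0]]
contact_force: [-0.9, 0.3, 5.6]
width: 0.0262
```

```bash
python3 go.py 612.9 -200.4 110 -14.1
```

```text
t 25.55 at [ 452.2 -167.8   42. ] yaw -8.52 w 26.2 F [-0.9  0.3  5.6]
[612.9, -200.4, 110.0, -14.1] -> [ 6.55  0.34 -2.71] 0.7
```

Emit:
{"api": "move_arm", "payload": {
  "increments": [
    [0,0,-0.3,0],
    [0,0,-0.9,0],
    [0,0,-1.6,0],
    [0,0,-2.3,0],
    [0,0,-2.65,0],
    [0.5,0.03,-2.71,0.1],
    [1.3,0.08,-2.71,0.3],
    [2.3,0.13,-2.71,0.5],
    [3.4,0.2,-2.71,0.7],
    [4.5,0.25,-2.71,0.7],
    [5.5,0.3,-2.71,0.7],
    [6.1,0.34,-2.71,0.7]
  ]
}}

```text
time: 26.75
eef_pos: [0.6022, -0.1986, 0.1081]
tcp_rot: [[0.97, -0.244, -0.001], [-0.244, -0.97, 0.001], [-0.001, -0.0, -1.0]]
contact_force: [-0.2, 0.6, -0.8]
width: 0.0259
```

Emit:
{"api": "move_arm", "payload": {
  "increments": [
    [0.3,-0.02,0,0],
    [0.42,-0.04,0,0],
    [0.45,-0.04,0,0],
    [0.45,-0.04,0,0],
    [0.45,-0.04,0,0]
  ]
}}

```text
time: 27.25
eef_pos: [0.6117, -0.2004, 0.1091]
tcp_rot: [[0.97, -0.244, -0.0], [-0.244, -0.97, -0.0], [-0.0, 0.0, -1.0]]
contact_force: [-0.5, 0.3, -1.8]
width: 0.0255
```

```bash
python3 w.py 12; python3 go.py 612.9 -200.4 40 -14.1
```

```text
27.25 [ 0.6116953  -0.20035929  0.10907335] 0.02546107282971996 [ 26.4  29.8 -15.7  83.9   8.4  67.4 -94.6] [-0.5177296   0.27484544 -1.76179765]
[[ 9.698e-01 -2.440e-01 -1.000e-04]
 [-2.440e-01 -9.698e-01 -1.000e-04]
 [-1.000e-04  1.000e-04 -1.000e+00]] -14.124316527255365
t 27.3 at [ 611.8 -200.4  109.1] yaw -14.13 w 25.4 F [-0.3  0.3 -1. ]
[612.9, -200.4, 40.0, -14.1] -> [ 0.04 -0.01  2.76] -0.0
```

View pics/w12.png

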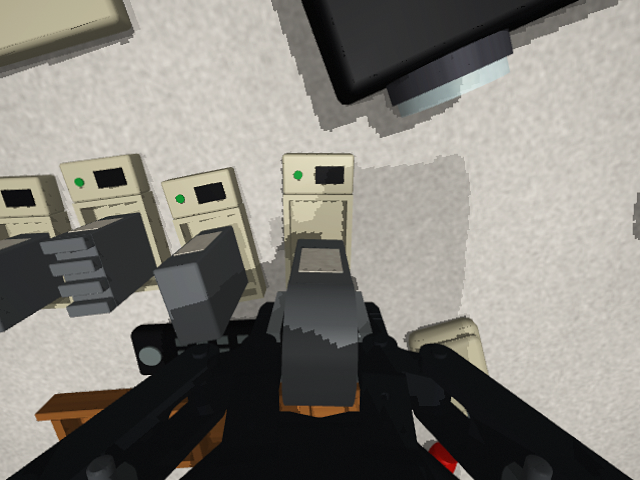

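The round cartridge lines up with the fourth dock (sides u=283 and 355). Lowering it.

Emit:
{"api": "move_arm", "payload": {
  "increments": [
    [0.04,0,0.5,0],
    [0.04,0,1.2,0],
    [0.04,0,1.8,0],
    [0.04,0,2.2,0],
    [0.04,0,2.5,0],
    [0.04,0,2.63,0],
    [0.04,0,2.71,0],
    [0.04,0,2.76,0],
    [0.04,0,2.79,0],
    [0.04,0,2.8,0],
    [0.04,0,2.8,0]
  ]
}}

```text
time: 28.4
eef_pos: [0.6136, -0.2007, 0.0401]
tcp_rot: [[0.97, -0.244, 0.001], [-0.244, -0.97, -0.0], [0.001, 0.0, -1.0]]
contact_force: [-4.0, 0.4, 5.0]
width: 0.026
```

Emit:
{"api": "move_arm", "payload": {
  "increments": [
    [0,0,0.01,0],
    [0,0,0.01,0],
    [0,0,0.01,0],
    [0,0,0.01,0],
    [0,0,0.01,0],
    [0,0,0.01,0]
  ],
  "gripper": 0
}}

```text
time: 29.0
eef_pos: [0.6132, -0.2006, 0.0386]
tcp_rot: [[0.97, -0.244, -0.0], [-0.244, -0.97, 0.0], [-0.0, -0.0, -1.0]]
contact_force: [-1.3, 0.6, -0.5]
width: 0.0427
```

Emit:
{"api": "move_arm", "payload": {
  "increments": [
    [0,0,-0.4,0],
    [0,0,-1.2,0],
    [0,0,-2.4,0],
    [0,0,-3.6,0],
    [0,0,-4.8,0],
    [-1,0,-5.5,0],
    [-2.5,0,-6,0],
    [-4,0,-6,0],
    [-5,0,-6,0],
    [-5.5,0,-6,0],
    [-5.5,0,-6,0]
  ]
}}

```text
time: 30.1
eef_pos: [0.4788, -0.1669, 0.1899]
tcp_rot: [[0.97, -0.244, 0.001], [-0.244, -0.97, -0.001], [0.001, 0.001, -1.0]]
contact_force: [-0.2, 0.3, 0.2]
width: 0.0425
```

```bash
python3 w.py 13; sed -e 's/abs(y+.08)<.22/abs(y+.08)<.24/' -e 's/(x<.53)/(x>.5)/' -e 's/(("tab",.1),("flat",.086),("rib",.071))/(("tab",.098),("flat",.084),("rib",.069))/' wm.py > wm2.py; python3 wm2.py 13
python3 - <<'E'
from h import *
for n in("scene","top"):
    p,d=bot.read_camera(n);cv2.imwrite(f"pics/{n}9.png",p[:,:,::-1]);W=cloud(n,d);z=cv2.medianBlur(W[...,2].astype(np.float32),3);r=(W[...,0]>.55)&(W[...,0]<.72)&(abs(W[...,1]+.1)<.15)
    for nm,t in(("tab",.098),("flat",.084),("rib",.069)): comps(r&(abs(z-t)<.004),n,t,nm)
E
```

```text
30.1 [ 0.47878309 -0.16693785  0.18990632] 0.04252150229040986 [ 31.1   9.8 -17.4  99.8   3.1  70.8 -91.2] [-0.16393169  0.26300353  0.16697942]
[[ 9.697e-01 -2.441e-01  1.000e-03]
 [-2.441e-01 -9.698e-01 -1.100e-03]
 [ 1.200e-03  8.000e-04 -1.000e+00]] -14.12850567884563
table 0.00022986408
w tab 102 [ 2. 83.] mean [635.4   2.7] (array([635.7,   1.8]), 13.4, 3.6, -31.3)
w flat 754 [319.  17.] mean [ 626.1 -202.6] (array([ 625.1, -202.4]), 25.9, 12.1, 75.9)
w flat 3315 [208.  63.] mean [ 618.5 -124. ] (array([ 617.4, -123.8]), 50.3, 26.8, -3.6)
w flat 506 [14. 70.] mean [645.    2.5] (array([645.5,   2.7]), 30.8, 8.1, -13.7)
w flat 905 [318.  62.] mean [ 601.4 -195.8] (array([ 601.5, -195.6]), 26.8, 14.7, 72.0)
w rib 615 [102.  17.] mean [665.3 -60.8] (array([665.3, -60.6]), 27.7, 9.0, 82.7)
w rib 546 [109.  41.] mean [651.6 -58.8] (array([651.5, -58.8]), 27.7, 8.8, 82.7)
w rib 1214 [26. 78.] mean [643.3   8.4] (array([646.5,  10.5]), 49.8, 25.0, -16.3)
w rib 531 [116.  63.] mean [637.8 -57.6] (array([638. , -57.4]), 27.5, 8.9, 80.4)
w rib 495 [122.  85.] mean [623.8 -55.4] (array([6
[... 1586 characters left out ...]
.8, -10.5)
top flat 665 [415. 190.] mean [ 616.7 -124.5] (array([ 616.8, -124.3]), 48.2, 26.0, -3.6)
top flat 484 [471. 189.] mean [ 611.7 -200.3] (array([ 611.5, -200.5]), 36.0, 27.8, -15.5)
top rib 79 [486. 124.] mean [ 710.1 -241.4] (array([ 711.3, -242.8]), 18.7, 13.1, 7.9)
top rib 107 [363. 165.] mean [664.1 -61. ] (array([664.2, -61.3]), 25.0, 8.5, 79.7)
top rib 94 [362. 174.] mean [651.3 -57.8] (array([651.7, -58.6]), 24.7, 7.3, 84.7)
top rib 110 [362. 184.] mean [637.3 -57. ] (array([637.3, -57. ]), 24.5, 7.2, 84.7)
top rib 113 [362. 193.] mean [623.6 -55.1] (array([623.8, -55.5]), 24.4, 8.5, 84.7)
top rib 64 [466. 208.] mean [ 590.1 -193.7] (array([ 590.1, -193.6]), 25.1, 5.2, 75.0)
```

View pics/w13.png

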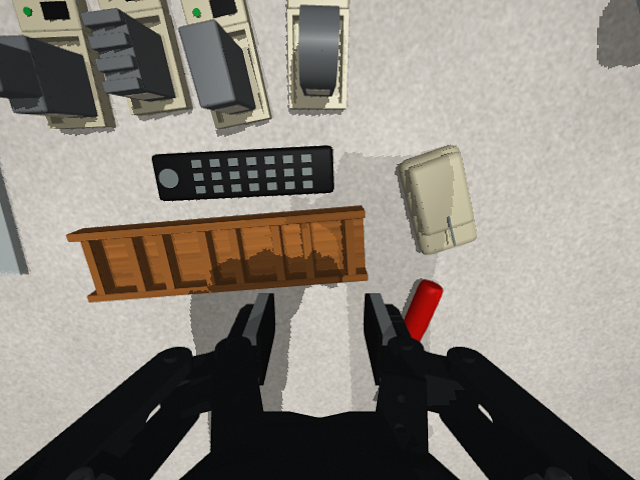

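View pics/scene9.png

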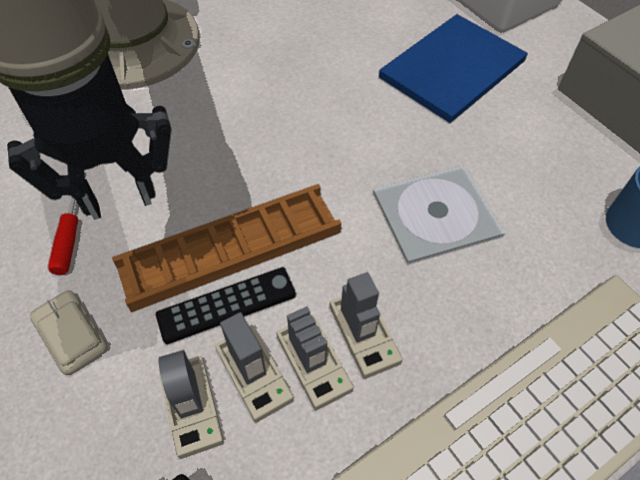

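All four cartridges are upright in their wells in the same order. They sit within about 3 mm of the planned centres in the three cameras, and the gripper is clear.

Emit:
{"api": "move_arm", "payload": {
  "increments": [
    [0,0,0,0],
    [0,0,0,0],
    [0,0,0,0]
  ]
}}

```text
time: 30.55
eef_pos: [0.4801, -0.167, 0.1884]
tcp_rot: [[0.97, -0.244, -0.0], [-0.244, -0.97, 0.0], [-0.0, -0.0, -1.0]]
contact_force: [0.3, -0.5, 0.6]
width: 0.0428
```

```bash
python3 -c "
from workcell import bot
s=bot.sense();print(s['time'],s['qd'],s['contact_force']);print(bot.finish_job())"
```

```text
30.55 [ 0.12336643 -0.19753553 -0.11074138  0.29057268  0.00670492 -0.09733248
  0.06059596] [ 0.30368558 -0.45612687  0.58593374]
the job is handed in; nothing more can be done
None
```

I moved all four cartridges (tab, ribbed, flat, round) one at a time into the docks across from their pockets, in the same order. Each was lowered until it touched the dock floor, then released. I handed the job in at 30.6 s; it gives no verdict.

**Final checks:** Before handing in, the pictures showed all four upright in their wells. Where they could be measured fully, their tops were within about 3 mm of the planned dock centres. The last wrist view caught only part of the tab cartridge, so its position rests on the scene and top cameras. The gripper was open and well clear, with contact force near zero.

**Disagreement between cameras:** At the start, the top and scene cameras differed by about 8 mm on where the docks were. The wrist camera fell in between, so I aimed at roughly the average. The final cartridge positions differed between those two cameras by only 1 to 3 mm.

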